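Snap the inner cover level and shut the parts tin

TASK

The red inner cover of the green parts tin is sitting proud on its two spring clips: without picking it up, press it down at both ends until it has snapped past the clips and lies level on the ledges inside. Then fold the tin's lid over and shut it fully. Leave the reel parts, oil and screwdriver on the bench where they are.

Things in the scene. Friction and masses are not known exactly. Their poses are not given: they have to be found in the camera images.
- tin: Green tin parts box fixed to the bench, 130 mm (own x) by 190 mm (own y) by 52 mm high, walls 4 mm, open on top. Origin: centre of its underside, on the bench. Own z is up; the lid is hinged along the rim at own x = +65 mm. It stands in varying places, turned so that the hinge side is at the robot's right.
- tin_seat (a point): Centre of the tin, 26 mm above the bench, level with the tops of the two ledges that the cover must rest on; axes as the tin's. The ledges run along own x at own y = +71 and -71 mm. On each end wall (own y = +89, -89 mm) a sprung brass clip 60 mm wide slopes down and inwards and holds that end of the cover up; each end snaps past its clip with about 6 to 15 N.
- cover: Loose red cover plate, 116 mm (own x) by 160 mm (own y), 6 mm thick, axes along the tin's. Origin: centre of its underside. Starts level inside the tin, held up by the clips, underside 41 mm above the bench; home is 15 mm lower: underside on the ledges (26 mm), top 32 mm above the bench. Black rubber press pads, 50 by 30 mm, are marked on top, centred at own y = +55 and -55 mm.
- lid (a joint): Angle of the green lid about its hinge: 0 = shut flat on the rim, 1.57 = upright, starts about 1.9 to 2.3 (leaning back, away from the tin), stop at 2.4. The hinge is stiff: the lid stays where it is left; moving it takes about 3 N at the free edge. The lid is a flat plate 130 mm by 190 mm, 6 mm thick, no handle.
- lid_hinge (a point): Middle of the lid's hinge line, 52.5 mm above the bench, at the tin's own x = +65 mm; the hinge line runs along the tin's y. Its axes turn with the lid; when shut they are parallel to the tin's.
- lid_edge (a point): Middle of the lid's free edge, on the outer face (the one on top when shut), 130 mm from the hinge line.
- reel_body: Black graphite reel body lying on its side, loose, about 135 by 115 mm, 44 mm high; origin under its middle. Leave alone.
- main_gear: Brass gear, 66 mm across, 24 mm high, loose; origin under its centre. Leave alone.
- crank: Reel handle with a red knob, about 95 mm long, 56 mm high, loose; origin under its middle. Leave alone.
- bail_1: Chrome bail arm, a half hoop about 96 mm wide, lying flat, loose. Leave alone.
- bail_2: Second chrome bail arm, the same. Leave alone.
- oil_bottle: Yellow oil bottle, 44 mm across, 110 mm high, standing, loose; origin under its centre. Leave alone.
- driver: Screwdriver lying on the bench, loose. Leave alone.
Mind the look-alikes: they are no part of the job. Of the things shaped like the tin, the green one is meant. There is more than one size of the cover; the job needs the smaller.

How it is judged:
On the way:
1. The cover lies level on both ledges while the lid is still open (z of cover in the frame of tin_seat below 0.003 m and angle between cover's own z axis and vertical below 0.025 rad and value of joint lid above 0.8 rad), for 0.2 s.
At the end, for the whole second after the job is handed in: The cover rests on the ledges (origin less than 3 mm above the seat) and level (tilt under 0.025 rad), the lid is shut (angle under 0.06 rad), both at rest (z of cover in the frame of tin_seat below 0.003 m and angle between cover's own z axis and vertical below 0.025 rad and value of joint lid below 0.06 rad and velocity of joint lid below 0.05 rad/s and linear speed of cover below 0.02 m/s); the robot touches nothing.
It fails at once if A loose bench item is moved more than 25 mm (distance of any of reel_body, main_gear, crank, bail_1, bail_2, oil_bottle, driver from where it was at the start of the episode above 0.025 m).
It fails at once if The cover is picked up (raised more than 20 mm) (z of cover in the frame of tin_seat above 0.035 m).
It also fails if it takes over 58 s, if anything falls off the work surface, if the arm or the gripper's body presses on something with over 40 N, if the wrist force passes 120 N, or if a joint passes its speed limit or range.

ROBOT

A 6-joint arm with a two-finger parallel gripper is mounted at the origin on the work surface. World frame = base frame: x ahead of the robot, y to its left, z up, the work surface at z = 0. Lengths are in m, angles in rad, forces in N, time in s.
With the tool pointing down it reaches from about 0.375 to 0.9 m from the base axis. Payload 3.1 kg.
Tool frame: the origin (TCP) lies midway between the tips of the shut fingers; the grasp point (between the pads) lies 19 mm behind it; z points along the fingers, y is the line along which they close (so a half turn about z gives the same grasp; the last joint's range is limited). The gripper opens to 87 mm and grips with 3 to 60 N. Pads are 19 mm wide; open, the fingers measure 117 mm over their backs; the gripper's body (75 mm by 190 mm) begins 51 mm behind the grasp point.
Start: joints at [-1.389, 0.527, 1.433, -0, 1.181, -0.178], TCP at [0.221, -0.585, 0.223] pointing down, gripper open.
Joint ranges: [-3.08, 3.08], [-0.75, 2.2], [0.22, 2.44], [-1.43, 4.57], [0, 2.65], [-2.85, 2.85]. Speed limits (rad/s): [2.79, 2.79, 3.14, 3.14, 3.14, 3.14].

INTERFACE

Orientations are given as a unit quaternion [x, y, z, w].
In Python, from rig import robot gives the robot as it stands. The module is installed in compiled form; this text tells all that it offers.
- The arm moves only by the tool play_rows, never from a script. Its arguments are lists of equal length, an entry for each row: "gripper": the closure, from -1 (fully open) to 1 (shut); "delta_pos": the shift along the tool's x, y, z in cm, a list of three; "turn": the turn, a rotation vector about the tool's x, y, z in rad, a list of three. A call has 1 to 12 rows; each row is the pose to reach, as a shift and turn from the pose commanded when the call began, along the tool's axes at that moment; what a row does not reach only later rows make up. A row lasts 1/8 s, in which the tool goes at most 62.5 mm and 10.7 degrees, less where a joint would pass 70% of its speed; a pose out of reach is approached as far as the arm can. A call with a gripper value outside its range is refused whole. The fingers move at their own pace and stop on an object; "squeeze" is the grip in N (left out, the last holds). Time passes only in rows, so rows that repeat a pose let the fingers close. It gives the time, the measured TCP pose, the force, the opening and the grip force at its end, in the units of the state.
- robot.get_obs(): the state, without advancing time (a new reading comes with each control period).
- robot.camera(name): name is "scene" or "top" or "wrist"; returns a dict with "color" (400x640x3 uint8, red, green, blue), "vfov" (degrees; the focal length in pixels is half the picture's height over the tangent of half this angle, whatever the lens; pixels are square), "cx", "cy" (the principal point, pixels), "R" (3x3) and "t" (3): a world point X has camera coordinates R X + t. Camera axes: x right, y down, z forward; pixel columns grow to the right and rows downward; lengths in m; the calibration is good to about 2 mm. A picture is of the moment at which its call begins. There is no depth.
- robot.hand_in(): hands the job in; it is judged then, once.
The state is a dict: "time": time; "q": joint angles; "joint_velocities": joint speeds; "joint_torque": joint torques, N m; "position": TCP position; "tool_rot": TCP orientation; "ft_force": force on the tool from outside, world axes, zero at the start; "moment": the same for the moment, N m; "grip_width": finger opening in m; "grip_force": force on a finger pad.
Only numpy, scipy, OpenCV 4.12 (cv2) and the standard library are available. Lean on these libraries where they do the work, as an engineer would, in place of code of your own. Each camera call takes 0.05 s, during which the arm holds its last target. There are 200 camera calls.

## Working session

There is one attempt and no reset: what is moved stays moved. The work goes in short steps, Python scripts to look and compute and a tool call to move; the robot and the scene stay as the last step left them, time stands still between calls to the robot, and variables do not carry over. Pictures are saved under pics/ and viewed, at most 10 in all, crops included, and the job is handed in when it is done.

Besides the shell and the picture viewer there is one more tool, called after "Request:" in YAML: its name, and indented under it one key for each argument. play_rows: Moves the arm, as the interface text tells. Its arguments: {"type":"object","properties":{"gripper":{"type":"array","items":{"type":"number"}},"delta_pos":{"type":"array","items":{"type":"array","items":{"type":"number"}}},"turn":{"type":"array","items":{"type":"array","items":{"type":"number"}}},"squeeze":{"type":"number"}},"required":["gripper","delta_pos","turn"]}

```bash
mkdir -p pics; python3 - <<'E'
from rig import robot
import cv2,pickle
d={}
for n in("scene","top"):
    c=robot.camera(n);d[n]=c
    cv2.imwrite(f"pics/{n}0.png",c["color"][:,:,::-1])
    print(n,c["vfov"],c["cx"],c["cy"],c["R"],c["t"])
pickle.dump(d,open("c0.pkl","wb"))
o=robot.get_obs();print(o)
E
```

```text
scene 56.89928256185075 324.9210530693784 199.4172436307837 [[ 0.02985477  0.99946167  0.01360355]
 [ 0.67815821 -0.01025528 -0.73484438]
 [-0.73430929  0.03116397 -0.67809931]] [ 0.07119315 -0.32829446  1.5306961 ]
top 53.063164224585826 319.7929122868012 193.34600948123978 [[ 0.00206054 -0.99986771  0.01613417]
 [-0.99792592 -0.00309408 -0.06429847]
 [ 0.06433989 -0.01596822 -0.99780028]] [-0.10008602  0.52466472  1.22913423]
{'time': 0.1, 'q': array([-1.38846981e+00,  5.28390671e-01,  1.43375958e+00,  3.19020267e-07,
        1.18136761e+00, -1.78518713e-01]), 'joint_velocities': array([ 0.0016976 , -0.00065634, -0.00404582,  0.00091925, -0.00124175,
        0.00073787]), 'joint_torque': array([-4.22029780e-04, -4.40985918e+01, -1.77150321e+01,  6.35459321e-02,
        5.33638720e-02, -3.64317907e-05]), 'position': array([ 0.22056404, -0.58410078,  0.22166338]), 'tool_rot': array([ 9.83767499e-01,  1.79445202e-01, -1.68519200e-06, -9.62601067e-04]), 'ft_force': array([0.50450798, 0.67204175, 1.05273559]), 'moment': array([ 0.024193  , -0.00436399,  0.03773225]), 'grip_force': 0.0, 'grip_width': 0.08707398851714408}
```

View pics/scene0.png

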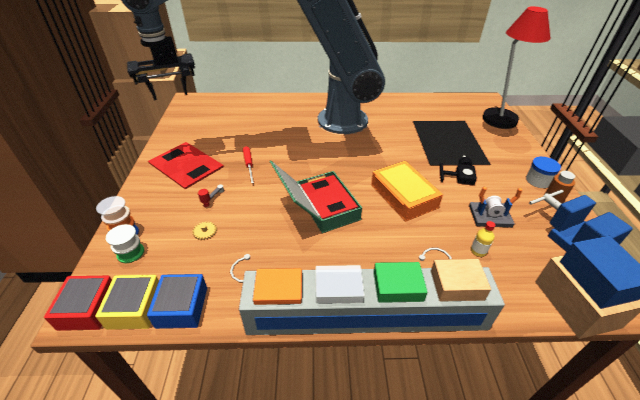

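View pics/top0.png

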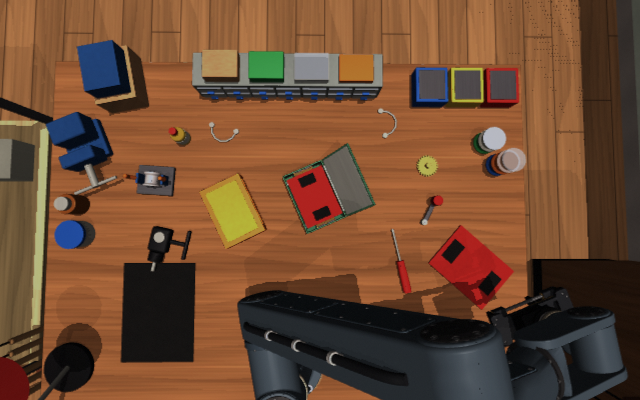

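The top view shows the tin at about (325,188). The cover is at about (315,197), with black pads at (326,177) and (320,213). The lid leans right towards (372,205). I'll zoom in for exact pixels.

```bash
python3 - <<'E'
import cv2,pickle,numpy as np
d=pickle.load(open("c0.pkl","rb"))
a=cv2.resize(d["top"]["color"][140:240,275:385,::-1],None,fx=5,fy=5,interpolation=cv2.INTER_CUBIC)
b=cv2.resize(d["scene"]["color"][150:250,265:375,::-1],None,fx=5,fy=5,interpolation=cv2.INTER_CUBIC)
for im in(a,b):
    pass
cv2.imwrite("pics/zt.png",a);cv2.imwrite("pics/zs.png",b)
E
```

```text
(no output)
```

View pics/zt.png

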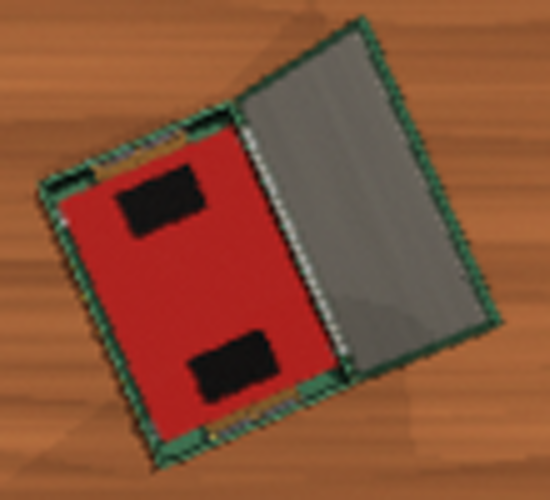

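View pics/zs.png

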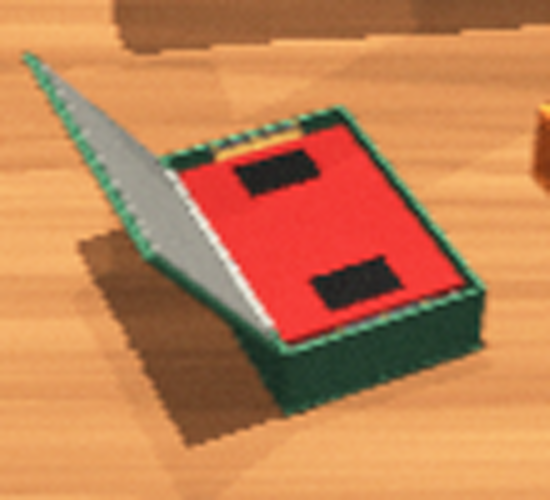

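In the top crop the rim corners are at (42,183), (157,466), (235,102) and (350,382), and the lid's free corners are at (362,17) and (500,322). In the scene crop the same points are at (485,290), (345,108), (285,348), (163,160), (150,255) and (25,55). I'll fit the tin pose and lid angle to all of these together.

```bash
cat > h.py <<'E'
import numpy as np
from scipy.spatial.transform import Rotation as Ro
from rig import robot
def proj(c,X):
    p=np.asarray(X)@np.array(c["R"]).T+c["t"]; f=200/np.tan(np.radians(c["vfov"]/2))
    return np.c_[c["cx"]+f*p[:,0]/p[:,2],c["cy"]+f*p[:,1]/p[:,2]]
def tin2w(P,x,y,yaw):
    return Ro.from_euler("z",yaw).apply(P)+[x,y,0]
def lidpt(r,y,th,out):   # r from hinge, out = height over inner face
    return [.065-r*np.cos(th)+out*np.sin(th), y, .0525+r*np.sin(th)+out*np.cos(th)]
E
python3 - <<'E'
import pickle
from h import *
from scipy.optimize import least_squares
d=pickle.load(open("c0.pkl","rb"))
T=np.array([[42,183],[157,466],[235,102],[350,382],[362,17],[500,322]])
S=np.array([[485,290],[345,108],[285,348],[163,160],[150,255],[25,55]])
T=(T+.5)/5-.5+[275,140]; S=(S+.5)/5-.5+[265,150]
def res(p):
    x,y,w,th=p
    P=[[-.065,.095,.052],[-.065,-.095,.052],[.065,.095,.052],[.065,-.095,.052],lidpt(.13,.095,th,.003),lidpt(.13,-.095,th,.003)]
    X=tin2w(P,x,y,w)
    return np.r_[(proj(d["top"],X)-T).ravel(),(proj(d["scene"],X)-S).ravel()]
s=least_squares(res,[.5,0,-1.17,2.1],loss="soft_l1");print(s.x);print(s.fun.reshape(-1,2).round(1))
x,y,w,th=s.x
for P in([0,.055,.047],[0,-.055,.047],lidpt(.13,0,th,.006)):print(tin2w([P],x,y,w)[0].round(4))
c=d["top"];
# pads check: top crop centres (161,200),(234,366)
for u in([161,200],[234,366]):
    u=(np.array(u)+.5)/5-.5+[275,140];f=200/np.tan(np.radians(c["vfov"]/2))
    R=np.array(c["R"]);r=R.T@np.array([(u[0]-c["cx"])/f,(u[1]-c["cy"])/f,1]);o=-R.T@c["t"];print((o+r*(.047-o[2])/r[2]).round(4))
print(Ro.from_quat(robot.get_obs()["tool_rot"]).as_matrix().round(3))
E
```

```text
[ 0.51446519 -0.07867311 -1.16230964  2.18464363]
[[-1.7 -0.5]
 [-0.1  0.8]
 [-0.9 -1. ]
 [ 0.9  0.4]
 [-0.2 -0.5]
 [-0.4  1.1]
 [ 0.4  0. ]
 [-0.3 -0.6]
 [-0.2  1.7]
 [-1.2 -0.5]
 [-0.6  0.6]
 [-0.  -0.5]]
[ 0.5649 -0.0568  0.047 ]
[ 0.464  -0.1005  0.047 ]
[ 0.572  -0.2115  0.1553]
[ 0.5648 -0.0586  0.047 ]
[ 0.464  -0.1033  0.047 ]
[[ 0.936  0.353 -0.   ]
 [ 0.353 -0.936  0.002]
 [ 0.    -0.002 -1.   ]]
```

The fit agrees with the pads to about 2 mm: tin near (0.5145, -0.080), yaw -1.162, lid 2.18 rad. I'll move above the near pad with the gripper's long axis along the tin's y, so its body clears the lid.

Request:
play_rows:
  gripper: [1, 1, 1, 1, 1, 1, 1, 1, 1, 1, 1, 1]
  delta_pos:
    - [39.8, -36.5, 0]
    - [39.8, -36.5, 0]
    - [39.8, -36.5, 0]
    - [39.8, -36.5, 0]
    - [39.8, -36.5, 0]
    - [39.8, -36.5, 0]
    - [39.8, -36.5, 0]
    - [39.8, -36.5, 0]
    - [39.8, -36.5, 0]
    - [39.8, -36.5, 0]
    - [39.8, -36.5, 0]
    - [39.8, -36.5, 0]
  turn:
    - [0, 0, -1.617]
    - [0, 0, -1.617]
    - [0, 0, -1.617]
    - [0, 0, -1.617]
    - [0, 0, -1.617]
    - [0, 0, -1.617]
    - [0, 0, -1.617]
    - [0, 0, -1.617]
    - [0, 0, -1.617]
    - [0, 0, -1.617]
    - [0, 0, -1.617]
    - [0, 0, -1.617]
  squeeze: 20

```text
time: 1.6
position: [0.4638, -0.1038, 0.2224]
tool_rot: [0.551, 0.835, -0.0, -0.0]
ft_force: [-0.7, 0.5, 0.6]
grip_width: 0.0004
grip_force: 0.0
```

Request:
play_rows:
  gripper: [1, 1, 1, 1, 1, 1, 1, 1]
  delta_pos:
    - [0, 0, 6]
    - [0, 0, 11]
    - [0, 0, 15]
    - [0, 0, 16]
    - [0, 0, 16.5]
    - [0, 0, 17]
    - [0, 0, 17.4]
    - [0, 0, 17.7]
  turn:
    - [0, 0, 0]
    - [0, 0, 0]
    - [0, 0, 0]
    - [0, 0, 0]
    - [0, 0, 0]
    - [0, 0, 0]
    - [0, 0, 0]
    - [0, 0, 0]

```text
time: 2.6
position: [0.4648, -0.1029, 0.0463]
tool_rot: [0.55, 0.835, 0.0, 0.001]
ft_force: [-1.3, 0.6, 8.0]
grip_width: 0.0004
grip_force: 3.9
```

```bash
python3 - <<'E'
from h import *
import cv2
o=[]
for n in("scene","top"):
    c=robot.camera(n)["color"][:,:,::-1]
    c=c[130:250,245:375] if n=="scene" else c[130:250,265:395]
    o.append(cv2.resize(c,None,fx=3,fy=3,interpolation=cv2.INTER_CUBIC))
cv2.imwrite("pics/p1.png",np.hstack(o));b=robot.get_obs();print(b["position"],b["ft_force"])
E
```

```text
[ 0.46482891 -0.10288134  0.04595654] [ 0.53293396 -0.47720635  0.13391333]
```

View pics/p1.png

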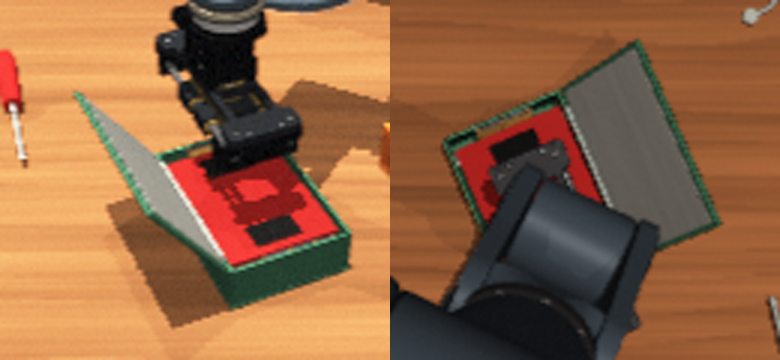

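The fingertip is on the near pad, the body clears the lid, and contact came at z of about 0.046 as expected. Pressing now.

Request:
play_rows:
  gripper: [1, 1, 1, 1, 1, 1, 1, 1]
  delta_pos:
    - [0, 0, 0.2]
    - [0, 0, 0.4]
    - [0, 0, 0.6]
    - [0, 0, 0.8]
    - [0, 0, 1.0]
    - [0, 0, 1.1]
    - [0, 0, 1.2]
    - [0, 0, 1.3]
  turn:
    - [0, 0, 0]
    - [0, 0, 0]
    - [0, 0, 0]
    - [0, 0, 0]
    - [0, 0, 0]
    - [0, 0, 0]
    - [0, 0, 0]
    - [0, 0, 0]

```text
time: 3.7
position: [0.4646, -0.1029, 0.0343]
tool_rot: [0.55, 0.835, 0.0, 0.001]
ft_force: [-2.6, 1.8, 29.8]
grip_width: 0.0006
grip_force: 14.8
```

The near end is down: 34.3 mm is what geometry gives with the far end still up, and the force has risen to 30 N. On to the far end.

Request:
play_rows:
  gripper: [1, 1, 1, 1, 1, 1, 1, 1, 1, 1]
  delta_pos:
    - [0, 0, -3]
    - [0, 0, -4]
    - [0, 5, -4]
    - [0, 11, -4]
    - [0, 11, -3]
    - [0, 11, -2]
    - [0, 11, -1.4]
    - [0, 11, -1.2]
    - [0, 11, -0.9]
    - [0, 11, -0.7]
  turn:
    - [0, 0, 0]
    - [0, 0, 0]
    - [0, 0, 0]
    - [0, 0, 0]
    - [0, 0, 0]
    - [0, 0, 0]
    - [0, 0, 0]
    - [0, 0, 0]
    - [0, 0, 0]
    - [0, 0, 0]

```text
time: 4.95
position: [0.5634, -0.0594, 0.0401]
tool_rot: [0.55, 0.835, -0.001, -0.001]
ft_force: [-3.3, -1.0, 6.7]
grip_width: 0.0007
grip_force: 3.4
```

Request:
play_rows:
  gripper: [1, 1, 1, 1, 1]
  delta_pos:
    - [0, 0, 0.1]
    - [0, 0, 0.25]
    - [0, 0, 0.4]
    - [0, 0, 0.55]
    - [0, 0, 0.7]
  turn:
    - [0, 0, 0]
    - [0, 0, 0]
    - [0, 0, 0]
    - [0, 0, 0]
    - [0, 0, 0]

```text
time: 5.58
position: [0.5653, -0.0592, 0.0324]
tool_rot: [0.55, 0.835, 0.0, 0.0]
ft_force: [-1.3, 0.0, 11.0]
grip_width: 0.0007
grip_force: 6.4
```

Request:
play_rows:
  gripper: [1, 1, 1, 1, 1, 1, 1]
  delta_pos:
    - [0, 0, 0.15]
    - [0, 0, 0.3]
    - [0, 0, 0.3]
    - [0, 0, -4]
    - [0, -11, -4]
    - [0, -11, -1]
    - [0, -11, 0]
  turn:
    - [0, 0, 0]
    - [0, 0, 0]
    - [0, 0, 0]
    - [0, 0, 0]
    - [0, 0, 0]
    - [0, 0, 0]
    - [0, 0, 0]

```text
time: 6.45
position: [0.459, -0.1021, 0.0319]
tool_rot: [0.551, 0.835, -0.001, -0.004]
ft_force: [-25.3, 0.6, 113.4]
grip_width: 0.0004
grip_force: 60.4
```

Request:
play_rows:
  gripper: [1, 1, 1]
  delta_pos:
    - [0, 0, 0]
    - [0, 0, 0.2]
    - [0, 0, 0.2]
  turn:
    - [0, 0, 0]
    - [0, 0, 0]
    - [0, 0, 0]

```text
time: 6.82
position: [0.4645, -0.103, 0.0323]
tool_rot: [0.549, 0.836, -0.0, 0.0]
ft_force: [-6.2, -1.7, 20.5]
grip_width: -0.0001
grip_force: 10.3
```

Both ends press hard at z of about 0.0323, which is the home height. The 113 N spike came from re-pressing too fast, so further contact moves will be gentler. Next I lift and go behind the lid.

Request:
play_rows:
  gripper: [1, 1, 1, 1, 1, 1, 1, 1, 1, 1]
  delta_pos:
    - [0, 0, -5]
    - [0, 0, -10]
    - [0, 0, -16]
    - [0, 0, -21]
    - [-5, 2, -21]
    - [-10, 4, -21]
    - [-15, 5.5, -21]
    - [-20, 5.5, -21]
    - [-20, 5.5, -21]
    - [-20, 5.5, -21]
  turn:
    - [0, 0, 0]
    - [0, 0, 0]
    - [0, 0, 0]
    - [0, 0, 0]
    - [0, 0, 0]
    - [0, 0, 0]
    - [0, 0, 0]
    - [0, 0, 0]
    - [0, 0, 0]
    - [0, 0, 0]

```text
time: 8.07
position: [0.594, -0.2638, 0.24]
tool_rot: [0.55, 0.835, 0.0, -0.001]
ft_force: [-0.2, 0.7, -0.0]
grip_width: 0.0005
grip_force: 0.0
```

```bash
python3 - <<'E'
from h import *
import cv2
o=[]
for n in("scene","top"):
    c=robot.camera(n)["color"][:,:,::-1]
    c=c[130:250,245:375] if n=="scene" else c[130:250,265:395]
    o.append(cv2.resize(c,None,fx=3,fy=3,interpolation=cv2.INTER_CUBIC))
cv2.imwrite("pics/p2.png",np.hstack(o));b=robot.get_obs();print(b["position"],b["ft_force"])
print(Ro.from_euler("z",1.162).apply(b["position"]-[.5145,-.08,0]))
E
```

```text
[ 0.5936257  -0.2630987   0.24039835] [ 0.83722479 -0.43651449  0.32256673]
[ 1.99464227e-01 -1.76935831e-04  2.40398348e-01]
```

View pics/p2.png

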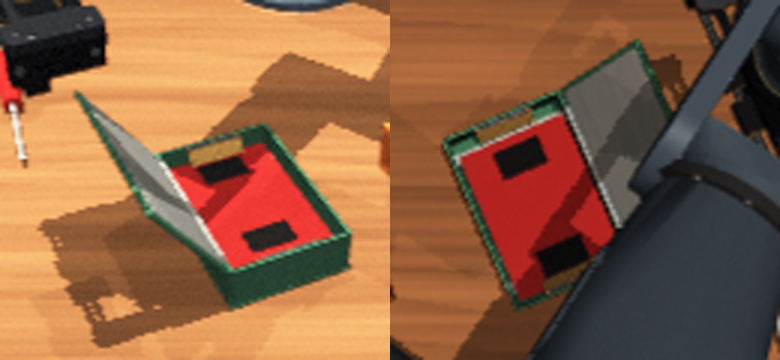

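The cover is level below both clips, which now show above each end, and the lid is unchanged. Next I swing the lid up from behind.

Request:
play_rows:
  gripper: [1, 1, 1, 1, 1, 1, 1, 1, 1, 1]
  delta_pos:
    - [1, 0, 5]
    - [1, 0, 10]
    - [1, 0, 12]
    - [3, 0, 12]
    - [5, 0, 11.5]
    - [7, 0, 11]
    - [8.5, 0, 10.5]
    - [10, 0, 10]
    - [11, 0, 10]
    - [12, 0, 10]
  turn:
    - [0, 0, 0]
    - [0, 0, 0]
    - [0, 0, 0]
    - [0, 0, 0]
    - [0, 0, 0]
    - [0, 0, 0]
    - [0, 0, 0]
    - [0, 0, 0]
    - [0, 0, 0]
    - [0, 0, 0]

```text
time: 9.43
position: [0.5458, -0.1536, 0.1404]
tool_rot: [0.55, 0.835, -0.0, -0.0]
ft_force: [0.9, -2.4, 1.8]
grip_width: 0.0005
grip_force: 1.3
```

Request:
play_rows:
  gripper: [1, 1, 1, 1, 1, 1, 1, 1, 1, 1, 1, 1]
  delta_pos:
    - [1.3, 0, -1.0]
    - [2.6, 0, -1.0]
    - [3.8, 0, -0.7]
    - [5.0, 0, -0.2]
    - [6.1, 0, 0.5]
    - [7.2, 0, 1.3]
    - [8.1, 0, 2.2]
    - [8.9, 0, 3.2]
    - [9.5, 0, 4.4]
    - [10, 0, 5.6]
    - [10.3, 0, 6.5]
    - [10.5, 0, 7.3]
  turn:
    - [0, 0, 0]
    - [0, 0, 0]
    - [0, 0, 0]
    - [0, 0, 0]
    - [0, 0, 0]
    - [0, 0, 0]
    - [0, 0, 0]
    - [0, 0, 0]
    - [0, 0, 0]
    - [0, 0, 0]
    - [0, 0, 0]
    - [0, 0, 0]

```text
time: 10.92
position: [0.5049, -0.058, 0.0668]
tool_rot: [0.55, 0.835, -0.0, 0.0]
ft_force: [-0.3, -1.3, 0.9]
grip_width: 0.0007
grip_force: 0.5
```

Request:
play_rows:
  gripper: [1, 1, 1, 1, 1]
  delta_pos:
    - [0, 0, 0.3]
    - [0, 0, 0.6]
    - [0, 0, 0.8]
    - [0, 0, 0.95]
    - [0, 0, 1.05]
  turn:
    - [0, 0, 0]
    - [0, 0, 0]
    - [0, 0, 0]
    - [0, 0, 0]
    - [0, 0, 0]

```text
time: 11.55
position: [0.5048, -0.058, 0.0587]
tool_rot: [0.55, 0.835, 0.0, 0.0]
ft_force: [-4.4, -0.7, 20.2]
grip_width: 0.0005
grip_force: 10.4
```

The lid is pressed down with 20 N at z = 58.7 mm, which matches the shut outer face at 58.5 mm. I'll retreat and check.

Request:
play_rows:
  gripper: [1, 1, 1, 1, 1, 1, 1, 1]
  delta_pos:
    - [0, 0, -3]
    - [0, 0, -8]
    - [0, 0, -14]
    - [-6, 0, -16]
    - [-12, 0, -16]
    - [-17, 0, -16]
    - [-20, 0, -16]
    - [-20, 0, -16]
  turn:
    - [0, 0, 0]
    - [0, 0, 0]
    - [0, 0, 0]
    - [0, 0, 0]
    - [0, 0, 0]
    - [0, 0, 0]
    - [0, 0, 0]
    - [0, 0, 0]

```text
time: 12.55
position: [0.5846, -0.2442, 0.2168]
tool_rot: [0.551, 0.835, -0.0, 0.001]
ft_force: [-0.3, 0.5, -0.4]
grip_width: -0.0
grip_force: 0.0
```

```bash
python3 - <<'E'
from h import *
import cv2
c=robot.camera("scene")["color"][150:270,180:380,::-1]
cv2.imwrite("pics/p3.png",cv2.resize(c,None,fx=4,fy=4,interpolation=cv2.INTER_CUBIC));b=robot.get_obs();print(b["position"],b["ft_force"])
E
```

```text
[ 0.58364948 -0.24222969  0.21657804] [-0.41520854  0.86004093 -0.02123599]
```

View pics/p3.png

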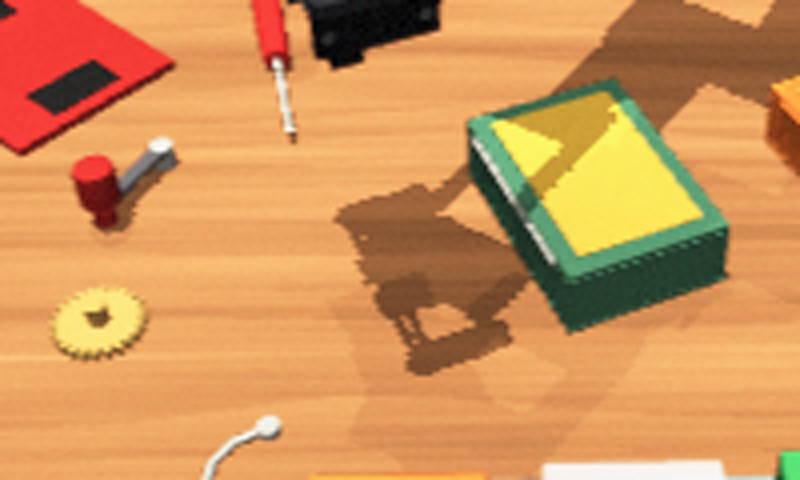

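The lid is flat and shut on the tin (crop centre (600,180)). The gear, crank and driver are where they were, and the arm is clear of everything.

```bash
python3 -c "
from rig import robot
print(robot.hand_in())"
```

```text
the job is handed in; nothing more can be done
None
```

I pressed the red cover down past both clips until it lay level on the ledges, then shut the lid fully and handed the job in at about 12.6 s; I was not shown the verdict, and one press peaked at 113 N, close to the 120 N wrist limit.

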